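# Light a resin specimen with a penlight

## Task

Set the amber specimen block down flat on the bench in front of the small white backdrop card: centred on the card, its long side parallel to it, its middle about 9 cm from the card's white face; lower it, do not drop it, and let go of it. Then draw the yellow-tailed penlight out of its stand, turn it to a slant of about 45 degrees and keep it held up, still, on the white side of the card, with its lens end pointing down at the middle of the block from about 10 cm away. Finish while holding it there, with the penlight touching nothing but the gripper, and leave the red-capped marker, the dish, the slide box and the eyepiece where they are.

Things in the scene. Friction and masses are not known exactly. Their poses are not given: they have to be found in the camera images.
- specimen_center (a point): Centre of the loose specimen block: clear amber resin with a dark beetle inside, 60 mm long (its x axis) by 40 mm wide (its y axis) by 28 mm high (z up), about 90 g, lying flat on the bench with this centre 14 mm up.
- card_face (a point): Point on the bench under the middle of the white face of the backdrop card, a fixed upright white plate 130 mm wide (along this y axis, level), 60 mm high and 8 mm thick on a grey foot that lies wholly behind it. The x axis points level from the white face to the card's back, so the place in front of the card is at negative x: the block belongs at x = -90 mm, y = 0 in this frame, its long side along this y axis.
- card: The backdrop card with its foot, fixed to the bench; same frame as card_face.
- specimen: The specimen block; origin at the centre of its underside, axes as specimen_center.
- stand: Blue fixed pen stand, 70 mm (its x) by 150 mm (its y) by 50 mm high, origin at the centre of its underside, z up. Two round wells, 22 mm wide and 40 mm deep (floor 10 mm above the bench), lie at y = +35 and y = -35 mm; one holds the penlight, the other the marker, either way round.
- penlight: The penlight; origin at the middle of its lens end, axes as penlight_lens.
- penlight_center (a point): Centre of the penlight, a loose straight round aluminium rod 20 mm in diameter and 120 mm long, about 70 g, with a yellow tail (the upper 22 mm) and a thin yellow band. It stands upright in a well with its lens end down and its tail up: this centre, half-way along it, starts 70 mm and the top of the tail 130 mm above the bench. It draws straight up and out freely. The z axis runs along it from lens to tail.
- penlight_lens (a point): Middle of the penlight's lens end, 60 mm from its centre; the light shines along negative z of this frame, z runs from lens to tail.
- marker_center (a point): Centre of the marker pen, black with a red cap on top, of the same size as the penlight (20 mm by 120 mm), upright in the other well: leave it.
- dish: Loose closed petri dish, clear, 90 mm across and 18 mm high, origin at the centre of its underside: leave it.
- slidebox_center (a point): Centre of the brown wooden slide box, 80 by 100 by 34 mm high: leave it.
- eyepiece_center (a point): Point on the axis, 22 mm up, of a spare eyepiece standing on the bench, black and steel, 34 mm across and 52 mm high: leave it.
Not all that is in view belongs to the job. Of the things shaped like the penlight, the aluminium one is meant.

How it is judged:
By the outcome, as a careful person would: the job done as asked, in the order asked, and still so for the second after the job is handed in, while the arm keeps its last pose, push and grip.
It also fails if it takes over 64 s, if anything falls off the work surface, if the arm or the gripper's body presses on something with over 40 N, if the wrist force passes 120 N, or if a joint passes its speed limit or range.

## Robot

A 6-joint arm with a two-finger parallel gripper is mounted at the origin on the work surface. World frame = base frame: x ahead of the robot, y to its left, z up, the work surface at z = 0. Lengths are in mm, angles in rad, forces in N, time in s.
With the tool pointing down it reaches from about 275 to 1000 mm from the base axis. Payload 8.4 kg.
Tool frame: the origin (TCP) lies at the very end of the fingers, on their centre line; the grasp point (between the pads) lies 19 mm behind it; z points along the fingers, y is the direction in which the jaws open and shut (so a half turn about z gives the same grasp; the last joint's range is limited). The gripper opens to 85 mm and grips with 20 to 120 N. Pads are 22 mm wide; open, the fingers measure 114 mm over their backs; the gripper's body (76 mm by 85 mm) begins 54 mm behind the grasp point. The pads swing forward as they close: fully open they stand 13 mm farther back than shut.
Start: joints at [-1.139, 0.353, 1.633, -0, 1.155, -0.002], TCP at [262.7, -567.112, 231.281] pointing down, gripper open.
Joint ranges: [-2.63, 2.63], [-0.92, 2.1], [0.06, 2.66], [-1.3, 4.44], [0, 2.69], [-3.02, 3.02]. Speed limits (rad/s): [2.22, 2.22, 2.79, 3.14, 3.14, 3.14].

## Interface

Orientations are given as [roll, pitch, yaw] about the fixed x, y, z axes, in that order (R = Rz(yaw) Ry(pitch) Rx(roll)).
In Python, from rig import sense, grab_frame, get_calibration, sign_off, boxes_of, trace gives the robot as it stands.
- The arm moves only by the tool servo_tool, never from a script. Its argument "rows" is a list of rows, each a list of 3 entries, a list of its own where there are three numbers: the finger opening in mm, from 0 to 85.4, then the shift along the tool's x, y, z in mm, then the turn, a rotation vector about the tool's x, y, z in degrees. A call has 1 to 8 rows; each row shifts and turns the commanded pose from where the row before left it, along the tool's axes as they then stand; what a row does not reach is not made up. A row lasts 1/8 s, in which the tool goes at most 62.5 mm and 10.7 degrees, less where a joint would pass 70% of its speed; a pose out of reach is approached as far as the arm can. A call is refused whole if a number of a shift passes 62.5 or a number of a turn 10.7, either way. A call with a gripper value outside its range is refused whole. The fingers move at their own pace and stop on an object; "force" is the grip in N (left out, the last holds). Time passes only in rows, so rows that do not move let the fingers close. It gives the time, the measured TCP pose, the force and the opening at its end, in the units of the state.
- sense(): the state, without advancing time (a new reading comes with each control period).
- grab_frame(name): name is "scene" or "top" or "wrist"; returns the picture (480x640x3 uint8, blue, green, red); there is no depth.
- get_calibration(name): a dict with "intrinsics" (3x3 intrinsics, pixels), "world_to_cam" (4x4, takes a point from world to camera coordinates). Camera axes: x right, y down, z forward; pixel columns grow to the right and rows downward; lengths in mm; the calibration is good to about 2 mm. A picture is of the moment at which its call begins: read the wrist's pose just before it. get_calibration takes no time and is no camera call; for the wrist camera it gives the pose at the moment of the call.
- sign_off(): hands the job in, once; it reports no verdict.
Trained networks look in the newest picture that a camera, given by its name, has taken for a name from the list of things; names that differ only in an ending like _2 or _b are one class to them, and where a whole thing is asked for, a point or a joint stands for the part that bears it (a point fixed in the world has none). Each returns a list of dicts, best first, with "conf" (0 to 1); they miss things now and then, are a little off and sometimes report something else, mostly with a low value. They report only what shows in the picture. A call takes as long as a camera call. They do not tell look-alikes from the thing itself.
- boxes_of(camera, thing): "centre" ([x, y, z] in mm, in the coordinates of the camera as it stood for that picture, good to about 4 mm: the middle of the surface that is visible of it).
- trace(camera, thing): "mask" (480x640 bool, what is visible of it).
The state is a dict: "clock": time; "qpos": joint angles; "qvel": joint speeds; "joint_efforts": joint torques, N m; "eef_pos": TCP position; "tcp_rot": TCP orientation; "contact_force": force on the tool from outside, world axes, zero at the start; "wrist_torque": the same for the moment, N m; "opening": opening from 0.0 (shut) to 1.0 (fully open).
Only numpy, scipy, OpenCV 4.12 (cv2) and the standard library are available. Lean on these libraries where they do the work, as an engineer would, in place of code of your own. Each camera call takes 0.05 s, during which the arm holds its last target. There are 200 camera calls.

## Working session

There is one attempt and no reset: what is moved stays moved. The work goes in short steps, Python scripts to look and compute and a tool call to move; the robot and the scene stay as the last step left them, time stands still between calls to the robot, and variables do not carry over. Pictures are saved under pics/ and viewed, about 8 in all and at most 12, crops included, and the job is handed in when it is done.

Besides the shell and the picture viewer there is one more tool, called in YAML: its name, and indented under it one key for each argument. servo_tool: Moves the arm, as the interface text tells. Its arguments: {"type":"object","properties":{"rows":{"type":"array","items":{"type":"array"}},"force":{"type":"number"}},"required":["rows"]}

```bash
mkdir -p pics; ls; cat > h.py <<'E'
import numpy as np, cv2
from rig import *
from scipy.spatial.transform import Rotation as R
def toworld(cam,p):
    T=np.linalg.inv(get_calibration(cam)["world_to_cam"]); return (T@np.r_[p,1])[:3]
def ray_z(cam,uv,z):
    c=get_calibration(cam);K=np.array(c["intrinsics"]);T=np.linalg.inv(c["world_to_cam"])
    d=T[:3,:3]@np.linalg.inv(K)@np.r_[uv,1.];o=T[:3,3];return o+d*(z-o[2])/d[2]
def proj(cam,p):
    c=get_calibration(cam);q=(np.array(c["world_to_cam"])@np.r_[p,1])[:3];u=np.array(c["intrinsics"])@q;return u[:2]/u[2]
E
python3 - <<'E'
from h import *
s=sense();print(s)
for c in ("scene","top"):
    im=grab_frame(c);cv2.imwrite(f"pics/{c}0.png",im)
    print(c,proj(c,[0,0,0]))
    for t in ["specimen","card","stand","penlight","marker_center","dish","slidebox_center","eyepiece_center"]:
        for b in boxes_of(c,t)[:3]: print(t,round(b["conf"],2),toworld(c,b["centre"]).round(0),proj(c,toworld(c,b["centre"])).round())
E
```

```text
pics
{'clock': 0.0, 'qpos': array([-1.13939496e+00,  3.53646888e-01,  1.63411866e+00, -2.33939034e-05,
        1.15516304e+00, -2.38850938e-03]), 'qvel': array([-0.00015936, -0.00060416, -0.0007565 , -0.0003895 ,  0.00061758,
        0.00115457]), 'joint_efforts': array([-1.71403644e-03, -6.05250049e+01, -3.42076313e+01,  6.12093868e-05,
        9.20864695e-03,  4.82537087e-05]), 'eef_pos': array([ 262.50534337, -566.69953346,  230.5690701 ]), 'tcp_rot': array([-3.14025667e+00,  1.81985805e-05,  4.33799345e-01]), 'contact_force': array([-0.2193366 , -0.61969802, -0.33441161]), 'wrist_torque': array([0.01127489, 0.01452497, 0.03788953]), 'opening': 0.9983077396887596}
scene [391.86668469  93.67163657]
specimen 0.97 [464. 280.  24.] [485. 251.]
card 0.78 [718. -59.   5.] [288. 324.]
stand 0.74 [ 526. -265.   50.] [221. 208.]
penlight 0.84 [ 433. -386.   74.] [184. 157.]
penlight 0.6 [ 502. -301.   98.] [205. 180.]
marker_center 0.88 [ 523. -236.   99.] [231. 194.]
dish 0.75 [439.  17.  15.] [362. 216.]
eyepiece_center 0.93 [ 698. -274.   36.] [183. 279.]
top [308.1548314  474.09448004]
specimen 0.71 [457. 287.  26.] [192. 292.]
card 0.96 [723. -58.  10.] [325. 188.]
stand 0.69 [ 505. -274.   51.] [414. 269.]
penlight 0.43 [ 424. -390.  101.] [468. 301.]
marker_center 0.55 [ 510. -234.  132.] [403. 265.]
dish 0.62 [436.  15.  18.] [299. 299.]
slidebox_center 0.94 [731. 255.  34.] [204. 186.]
eyepiece_center 0.74 [ 688. -274.   43.] [411. 197.]
eyepiece_center 0.48 [ 513. -235.  132.] [403. 264.]
```

View pics/scene0.png

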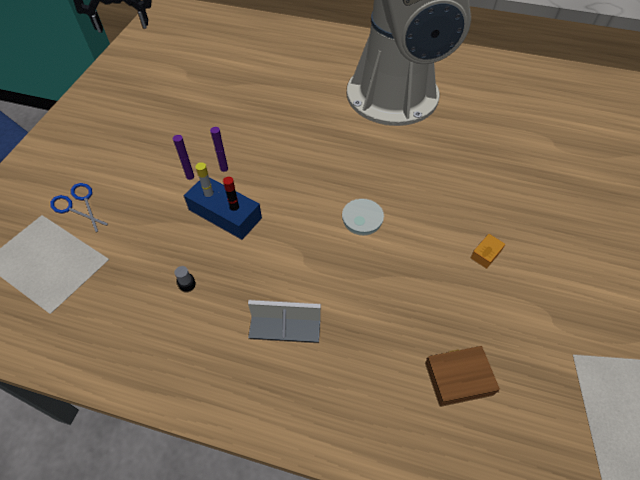

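View pics/top0.png

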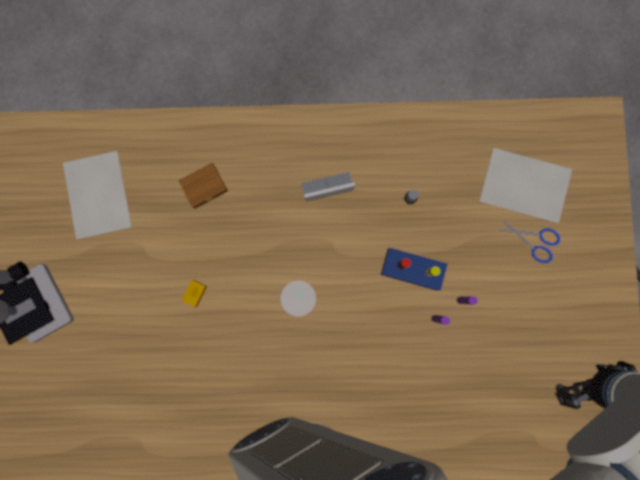

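The pictures show the penlight (yellow tail, scene (202,168), top (435,271)) and the marker (top (405,263)) in the blue stand. The two purple rods beside it are decoys. The block is at top (194,293), and the card at (328,187) has its white face towards the robot.

```bash
cat >> h.py <<'E'
def plan(pos,rpy,n=None):
    s=sense();R0=R.from_euler('xyz',s["tcp_rot"]);d=R0.inv().apply(np.array(pos)-s["eef_pos"]);r=(R0.inv()*R.from_euler('xyz',rpy)).as_rotvec(degrees=True)
    k=int(np.ceil(max(abs(d).max()/60,np.linalg.norm(d)/62,np.linalg.norm(r)/10.5,1))) if n is None else n
    print("shift(tool at start)",d.round(1),"rotvec",r.round(1),"n",k,"per-row",(d/k).round(1),(r/k).round(2))
def st():
    s=sense();print("t",round(s["clock"],2),s["eef_pos"].round(1),s["tcp_rot"].round(3),"F",s["contact_force"].round(1),"open",round(s["opening"]*85.4,1))
E
python3 - <<'E'
from h import *
s=sense();T=np.linalg.inv(get_calibration("wrist")["world_to_cam"]);R0=R.from_euler('xyz',s["tcp_rot"]).as_matrix()
print("cam in tool",R0.T@(T[:3,3]-s["eef_pos"]),"\n",(R0.T@T[:3,:3]).round(3));print(get_calibration("wrist")["intrinsics"])
im=cv2.imread("pics/top0.png")
for n,(a,b) in {"yellow":((22,120,120),(35,255,255)),"red":((0,150,100),(6,255,255)),"amber":((15,200,120),(27,255,255))}.items():
    m=cv2.inRange(cv2.cvtColor(im,cv2.COLOR_BGR2HSV),a,b);_,_,S,C=cv2.connectedComponentsWithStats(m)
    for q,c in zip(S[1:],C[1:]):
        if q[4]>20: print(n,q,c.round(1),ray_z("top",c,28 if c[0]<300 else 130).round(0))
for uv in ((303,196),(354,182)): print("card top edge ends",ray_z("top",uv,60).round())
plan([440,-270,420],[np.pi,0,0.434])
E
```

```text
cam in tool [  75.56639602    0.20097407 -142.46783405] 
 [[ 0.001 -0.954 -0.298]
 [ 1.     0.001 -0.001]
 [ 0.001 -0.298  0.954]]
[[340.34955267   0.         320.99569344]
 [  0.         340.34955267 234.82314581]
 [  0.           0.           1.        ]]
yellow [431 267   9   8  59] [435.  270.6] [ 496. -309.  130.]
yellow [182 281  22  25 327] [193.  292.9] [456. 284.  28.]
red [401 260   8   7  40] [404.9 262.8] [ 515. -239.  130.]
amber [182 281  23  25 355] [193.5 293. ] [456. 283.  28.]
card top edge ends [693.  -1.  60.]
card top edge ends [ 726. -130.   60.]
shift(tool at start) [ 285.7 -195.1 -188.7] rotvec [ 0. -0. -0.] n 7 per-row [ 40.8 -27.9 -27. ] [ 0. -0. -0.]
```

```bash
python3 - <<'E'
from h import *
plan([590,-110,380],[np.pi,0,0.25])
E
```

```text
shift(tool at start) [ 489.1 -277.2 -148.7] rotvec [ 0.  -0.  10.5] n 10 per-row [ 48.9 -27.7 -14.9] [ 0.   -0.    1.05]
```

servo_tool:
  rows:
    - [85,[30,-20,-50],[0,0,0]]
    - [85,[30,-20,-50],[0,0,0]]
    - [85,[45,-20,-30],[0,0,0]]
    - [85,[48,-27,-19],[0,0,0]]
    - [85,[48,-27,0],[0,0,0]]
    - [85,[48,-27,0],[0,0,0]]
    - [85,[48,-27,0],[0,0,0]]
    - [85,[48,-27,0],[0,0,0]]

```text
clock: 1.9
eef_pos: [494.6, -243.6, 380.5]
tcp_rot: [3.141, -0.0, 0.434]
contact_force: [0.5, -0.5, -0.5]
opening: 0.998
```

servo_tool:
  rows:
    - [85,[48,-27,0],[0,0,0]]
    - [85,[48,-27,0],[0,0,0]]
    - [85,[48,-27,0],[0,0,0]]
    - [85,[0,0,0],[0,0,10.5]]
    - [85,[0,0,0],[0,0,0]]
    - [85,[0,0,0],[0,0,0]]

```text
clock: 2.65
eef_pos: [590.1, -111.6, 380.3]
tcp_rot: [3.142, 0.0, 0.254]
contact_force: [0.7, -0.5, 0.4]
opening: 0.998
```

```bash
python3 - <<'E'
from h import *
st()
im=grab_frame("wrist");cv2.imwrite("pics/w1.png",im)
for b in boxes_of("wrist","card"): print(b["conf"],toworld("wrist",b["centre"]))
for t in trace("wrist","card")[:1]:
    m=t["mask"].astype(np.uint8);print(cv2.boundingRect(m)); cv2.imwrite("pics/m1.png",m*255)
E
```

```text
t 2.65 [ 590.1 -111.6  380.3] [3.142 0.    0.254] F [ 0.7 -0.5  0.4] open 85.2
0.78 [724.52711551 -61.8004064   10.57462905]
0.68 [708.3515004  254.17116136  33.05857543]
(257, 55, 103, 43)
```

View pics/w1.png

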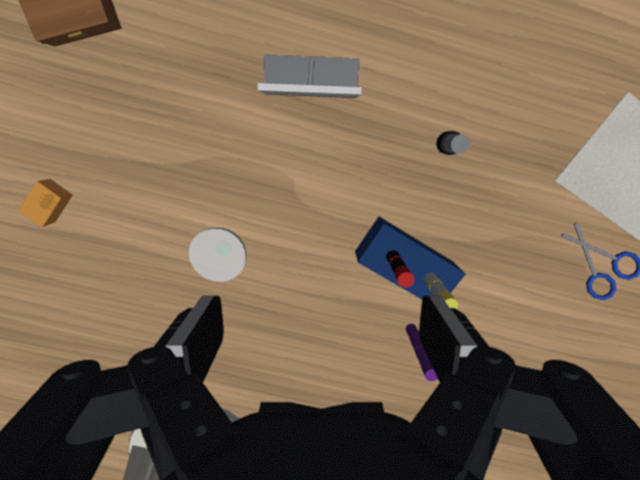

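Wrist view 1: card strip at (258..361, 83..95), with its white face towards the robot. The block is at (45,203), and the penlight's yellow tail at (450,305). I'll fit the white strip numerically.

```bash
python3 - <<'E'
from h import *
im=cv2.imread("pics/w1.png")[40:115,235:385]; g=cv2.cvtColor(im,cv2.COLOR_BGR2HSV)
m=((g[...,1]<40)&(g[...,2]>150)).astype(np.uint8)
n,l,S,C=cv2.connectedComponentsWithStats(m);k=1+S[1:,4].argmax();m=l==k;print(S[k]+[235,40,0,0,0])
xs=np.where(m.any(0))[0];lo=np.array([np.where(m[:,x])[0].max()+1 for x in xs])+40-.5;hi=np.array([np.where(m[:,x])[0].min() for x in xs])+40-.5
xs=xs+235
sl=slice(5,-5);pl=np.polyfit(xs[sl],lo[sl],1);ph=np.polyfit(xs[sl],hi[sl],1);print(pl,ph)
for z,p in((0,pl),(60,ph)):
    a,b=[ray_z("wrist",(x,np.polyval(p,x)),z) for x in (xs[0]-.5,xs[-1]+.5)]
    v=b-a;print("z",z,a.round(1),b.round(1),"len",np.linalg.norm(v).round(1),"mid",((a+b)/2).round(1),"yaw",np.degrees(np.arctan2(v[0],-v[1])).round(2))
big=cv2.resize(im,None,fx=5,fy=5,interpolation=cv2.INTER_NEAREST);cv2.imwrite("pics/c1.png",big)
print(im[35:60,80].tolist())
plan([430,270,300],[np.pi,0,.254])
E
```

```text
[257  83 105  12 759]
[3.99216125e-02 7.94589586e+01] [4.02715566e-02 7.20455627e+01]
z 0 [691.2   9.2   0. ] [ 723.1 -136.8    0. ] len 149.5 mid [707.2 -63.8   0. ] yaw 12.33
z 60 [696.4  -0.9  60. ] [ 724.4 -129.4   60. ] len 131.5 mid [710.4 -65.2  60. ] yaw 12.32
[[122, 118, 114], [121, 116, 113], [120, 117, 111], [121, 118, 115], [121, 117, 114], [121, 117, 113], [121, 117, 114], [121, 117, 113], [119, 115, 111], [127, 123, 120], [163, 160, 160], [189, 188, 189], [196, 194, 196], [199, 196, 198], [199, 197, 199], [199, 197, 198], [193, 191, 193], [153, 153, 153], [101, 103, 104], [84, 87, 86], [82, 87, 91], [83, 100, 114], [93, 121, 145], [96, 127, 155], [93, 125, 151]]
shift(tool at start) [ -60.1 -409.6   80.4] rotvec [ 0.  -0.  -0.2] n 7 per-row [ -8.6 -58.5  11.5] [ 0.   -0.   -0.02]
```

```bash
python3 - <<'E'
from h import *
print(ray_z("wrist",(315,96),0).round(1),ray_z("wrist",(315,np.polyval([3.99e-2,79.459],315)),60).round(1))
plan([400,268,260],[np.pi,0,.254])
E
```

```text
[703.9 -73.3   0. ] [703.8 -74.5  60. ]
shift(tool at start) [ -89.7 -415.2  120.4] rotvec [ 0.  -0.  -0.2] n 8 per-row [-11.2 -51.9  15. ] [ 0.   -0.   -0.02]
```

servo_tool:
  rows:
    - [85,[-11,-52,0],[0,0,0]]
    - [85,[-11,-52,15],[0,0,0]]
    - [85,[-11,-52,15],[0,0,0]]
    - [85,[-11,-52,15],[0,0,0]]
    - [85,[-11,-52,15],[0,0,0]]
    - [85,[-11,-52,20],[0,0,0]]
    - [85,[-11,-52,20],[0,0,0]]
    - [85,[-11,-52,20],[0,0,0]]

```text
clock: 3.8
eef_pos: [401.4, 271.1, 260.1]
tcp_rot: [-3.141, -0.001, 0.251]
contact_force: [0.5, -0.8, 0.1]
opening: 0.999
```

servo_tool:
  rows:
    - [85,[0,0,0],[0,0,0]]
    - [85,[0,0,0],[0,0,0]]

```text
clock: 4.05
eef_pos: [402.3, 269.8, 260.6]
tcp_rot: [3.141, -0.0, 0.252]
contact_force: [-0.1, -0.2, -0.0]
opening: 0.997
```

```bash
python3 - <<'E'
from h import *
st()
im=grab_frame("wrist");cv2.imwrite("pics/w2.png",im)
for b in boxes_of("wrist","specimen"): print(b["conf"],toworld("wrist",b["centre"]).round(1))
m=trace("wrist","specimen")[0]["mask"].astype(np.uint8)
c,_=cv2.findContours(m,0,2);c=max(c,key=cv2.contourArea)
print(cv2.approxPolyDP(c,4,True)[:,0].tolist())
x,y,w,h=cv2.boundingRect(m);o=im[max(y-20,0):y+h+20,max(x-20,0):x+w+20]
print((max(x-20,0),max(y-20,0)),o.shape);cv2.imwrite("pics/c2.png",cv2.resize(o,None,fx=4,fy=4,interpolation=cv2.INTER_NEAREST))
E
```

```text
t 4.05 [402.3 269.8 260.6] [ 3.141 -0.     0.252] F [-0.1 -0.2 -0. ] open 85.1
0.78 [454.8 284.1  26.8]
[[324, 116], [289, 156], [313, 180], [349, 140]]
(269, 96) (105, 101, 3)
```

View pics/c2.png

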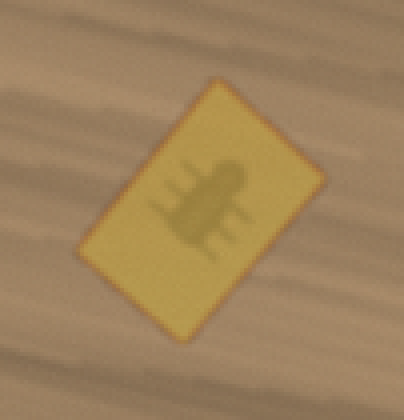

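The crop shows the block's top face with clear corners at full-frame (323.5,116), (350.5,141), (315,181.7) and (288.5,158).

```bash
python3 - <<'E'
from h import *
P=[ray_z("wrist",uv,28)[:2] for uv in ((323.5,116),(350.5,141),(315,181.7),(288.5,158))]
P=np.array(P);print(P.round(1));c=P.mean(0)
v=(P[0]-P[3]+P[1]-P[2])/2;w=(P[0]-P[1]+P[3]-P[2])/2
yl=np.arctan2(v[1],v[0]);print("centre",c,"len",np.linalg.norm(v),np.linalg.norm(w),"long yaw",np.degrees(yl),"short",np.degrees(np.arctan2(w[1],w[0])))
print("block yaw vs tool x:",np.degrees(yl-sense()["tcp_rot"][2]))
for k in (0,np.pi):
    yaw=yl+k; yaw=(yaw+np.pi)%(2*np.pi)-np.pi
    print("tool yaw",yaw);plan([c[0],c[1],130],[np.pi,0,yaw]);plan([c[0],c[1],8],[np.pi,0,yaw])
    ty=np.radians(102.3); 
E
```

```text
[[488.9 288.7]
 [471.7 254.6]
 [420.4 280.7]
 [438.1 314.6]]
centre [454.76365613 284.61330945] len 57.312544730478756 38.2290000959906 long yaw -26.997348651815262 short 62.81105749772551
block yaw vs tool x: -41.27369336537691
tool yaw -0.4711926232830286
shift(tool at start) [ 53.9  -2.1 130.9] rotvec [-0.  -0.1 41.3] n 4 per-row [13.5 -0.5 32.7] [-1.000e-02 -1.000e-02  1.032e+01]
shift(tool at start) [ 53.8  -2.1 252.9] rotvec [-0.  -0.1 41.3] n 5 per-row [10.8 -0.4 50.6] [-0.01 -0.01  8.25]
tool yaw 2.670400030306764
shift(tool at start) [ 53.9  -2.1 130.9] rotvec [ 1.000e-01 -0.000e+00 -1.387e+02] n 14 per-row [ 3.9 -0.2  9.4] [ 0.   -0.   -9.91]
shift(tool at start) [ 53.8  -2.1 252.9] rotvec [ 1.000e-01 -0.000e+00 -1.387e+02] n 14 per-row [ 3.8 -0.1 18.1] [ 0.   -0.   -9.91]
```

servo_tool:
  rows:
    - [85,[53.9,-2.1,0],[0,0,0]]
    - [85,[0,0,11],[0,0,-9.9]]
    - [85,[0,0,11],[0,0,-9.9]]
    - [85,[0,0,11],[0,0,-9.9]]
    - [85,[0,0,11],[0,0,-9.9]]
    - [85,[0,0,11],[0,0,-9.9]]
    - [85,[0,0,11],[0,0,-9.9]]
    - [85,[0,0,11],[0,0,-9.9]]

```text
clock: 5.2
eef_pos: [454.7, 284.5, 183.4]
tcp_rot: [3.141, -0.0, 1.464]
contact_force: [-0.2, -0.0, -0.5]
opening: 0.994
```

servo_tool:
  rows:
    - [85,[0,0,11],[0,0,-9.9]]
    - [85,[0,0,11],[0,0,-9.9]]
    - [85,[0,0,11],[0,0,-9.9]]
    - [85,[0,0,11],[0,0,-9.9]]
    - [85,[0,0,11],[0,0,-9.9]]
    - [85,[0,0,11],[0,0,-9.9]]
    - [85,[0,0,11],[0,0,-9.9]]
    - [85,[0,0,0],[0,0,0]]

```text
clock: 6.2
eef_pos: [454.1, 284.4, 106.0]
tcp_rot: [-3.141, -0.0, 2.667]
contact_force: [0.6, -0.1, 0.8]
opening: 0.995
```

```bash
python3 - <<'E'
from h import *
st();print(sense()["qpos"].round(2))
plan([454.8,284.5,1],[np.pi,0,2.670])
E
```

```text
t 6.2 [454.1 284.4 106. ] [-3.141 -0.     2.667] F [ 0.6 -0.1  0.8] open 85.0
[ 0.56  0.37  1.93 -0.    0.84 -0.54]
shift(tool at start) [ -0.6   0.5 105. ] rotvec [-0.  -0.  -0.2] n 2 per-row [-0.3  0.3 52.5] [-0.02 -0.01 -0.09]
```

servo_tool:
  rows:
    - [85,[0,0,30],[0,0,0]]
    - [85,[0,0,30],[0,0,0]]
    - [85,[0,0,25],[0,0,0]]
    - [85,[0,0,15],[0,0,0]]
    - [85,[0,0,4],[0,0,0]]
    - [60,[0,0,0],[0,0,0]]
    - [48,[0,0,0],[0,0,0]]
    - [36,[0,0,0],[0,0,0]]
  force: 30

```text
clock: 7.2
eef_pos: [454.3, 285.8, 3.2]
tcp_rot: [3.14, 0.001, 2.669]
contact_force: [0.4, 0.6, 4.2]
opening: 0.464
```

servo_tool:
  rows:
    - [30,[0,0,0],[0,0,0]]
    - [30,[0,0,0],[0,0,0]]
    - [30,[0,0,0],[0,0,0]]
    - [30,[0,0,0],[0,0,0]]
    - [30,[0,0,-10],[0,0,0]]
    - [30,[0,0,-30],[0,0,0]]
    - [30,[0,0,-60],[0,0,0]]
    - [30,[0,0,-60],[0,0,0]]

```text
clock: 8.2
eef_pos: [453.2, 285.2, 164.3]
tcp_rot: [-3.141, -0.0, 2.67]
contact_force: [0.9, 1.0, -0.8]
opening: 0.462
```

```bash
python3 - <<'E'
from h import *
st();im=grab_frame("wrist");cv2.imwrite("pics/w3.png",im)
s=sense();y=s["tcp_rot"][2]
m=trace("wrist","specimen")
if m:
  m=m[0]["mask"].astype(np.uint8);c,_=cv2.findContours(m,0,2);c=max(c,key=cv2.contourArea);print(cv2.approxPolyDP(c,3,True)[:,0].tolist())
plan([614.1,-85.7,162],[np.pi,0,np.radians(102.3)])
E
```

```text
t 8.2 [453.2 285.2 164.3] [-3.141 -0.     2.67 ] F [ 0.9  1.  -0.8] open 39.5
[[278, 239], [267, 263], [275, 388], [365, 388], [372, 260], [364, 241]]
shift(tool at start) [-309.6 -261.1    6.5] rotvec [ 0.6  0.1 50.7] n 7 per-row [-44.2 -37.3   0.9] [0.09 0.01 7.24]
```

View pics/w3.png

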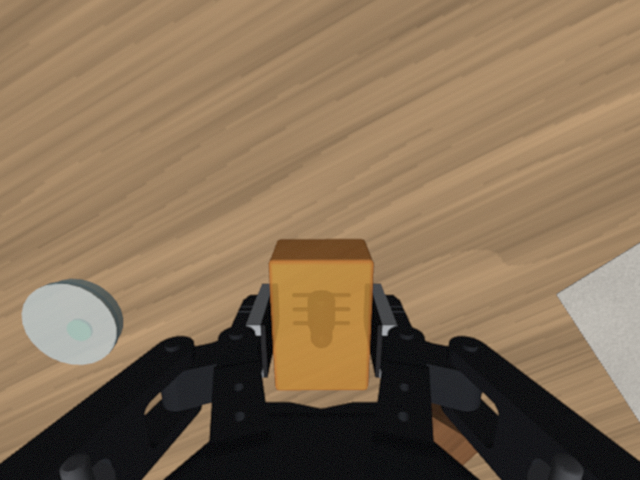

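The block is held with its top face at (272..373, 260..388). Next: its offset along tool x.

```bash
python3 - <<'E'
from h import *
s=sense();R0=R.from_euler('xyz',s["tcp_rot"])
for uv in ((320,260),(320,388),(271,320),(373,320)): print(R0.inv().apply(ray_z("wrist",uv,s["eef_pos"][2]+25.5)-s["eef_pos"]).round(1))
E
```

```text
[ 30.4  -0.9 -25.7]
[-27.3  -0.9 -25.4]
[  5.4 -20.  -25.7]
[  5.1  19.8 -25.3]
```

servo_tool:
  rows:
    - [30,[-30,-25,0],[0,0,0]]
    - [30,[-45,-38,0],[0,0,0]]
    - [30,[-45,-38,0],[0,0,0]]
    - [30,[-45,-38,0],[0,0,0]]
    - [30,[-45,-38,0],[0,0,0]]
    - [30,[-45,-38,0],[0,0,0]]
    - [30,[-40,-34,0],[0,0,0]]
    - [30,[-15,-12,0],[0,0,0]]

```text
clock: 9.3
eef_pos: [611.5, -90.6, 162.0]
tcp_rot: [-3.141, 0.0, 2.667]
contact_force: [0.1, 0.5, -0.8]
opening: 0.466
```

servo_tool:
  rows:
    - [30,[0,0,0],[0,0,10.1]]
    - [30,[0,0,0],[0,0,10.1]]
    - [30,[0,0,0],[0,0,10.1]]
    - [30,[0,0,0],[0,0,10.1]]
    - [30,[0,0,0],[0,0,10.1]]
    - [30,[0,0,0],[0,0,0]]
    - [30,[0,0,0],[0,0,0]]

```text
clock: 10.18
eef_pos: [610.9, -87.5, 162.2]
tcp_rot: [-3.141, -0.0, 1.792]
contact_force: [0.9, -0.5, -1.3]
opening: 0.465
```

```bash
python3 - <<'E'
from h import *
st();plan([614.1,-86.2,2.5],[np.pi,0,np.radians(102.3)])
im=grab_frame("wrist");cv2.imwrite("pics/w4.png",im)
E
```

```text
t 10.18 [610.9 -87.5 162.2] [-3.141 -0.     1.792] F [ 0.9 -0.5 -1.3] open 39.7
shift(tool at start) [  0.5   3.5 159.7] rotvec [-0.  -0.   0.4] n 3 per-row [ 0.2  1.2 53.2] [-0.01 -0.01  0.13]
```

servo_tool:
  rows:
    - [30,[0.5,3.5,30],[0,0,0.4]]
    - [30,[0,0,40],[0,0,0]]
    - [30,[0,0,40],[0,0,0]]
    - [30,[0,0,25],[0,0,0]]
    - [30,[0,0,14],[0,0,0]]
    - [30,[0,0,6],[0,0,0]]
    - [30,[0,0,0],[0,0,0]]
    - [30,[0,0,0],[0,0,0]]

```text
clock: 11.22
eef_pos: [615.2, -86.8, 8.3]
tcp_rot: [3.14, 0.001, 1.781]
contact_force: [0.6, -0.1, -0.5]
opening: 0.459
```

servo_tool:
  rows:
    - [30,[0,0,1],[0,0,0]]
    - [30,[0,0,1],[0,0,0]]
    - [30,[0,0,0],[0,0,0]]
    - [30,[0,0,0],[0,0,0]]

```text
clock: 11.72
eef_pos: [614.4, -86.7, 5.3]
tcp_rot: [-3.142, 0.0, 1.781]
contact_force: [0.3, 0.3, -0.8]
opening: 0.459
```

servo_tool:
  rows:
    - [30,[0,0,1],[0,0,0]]
    - [30,[0,0,1],[0,0,0]]
    - [30,[0,0,0],[0,0,0]]

```text
clock: 12.1
eef_pos: [614.4, -86.7, 3.3]
tcp_rot: [-3.142, -0.0, 1.781]
contact_force: [-0.9, 0.2, -0.8]
opening: 0.461
```

servo_tool:
  rows:
    - [30,[0,0,1],[0,0,0]]
    - [30,[0,0,0],[0,0,0]]

```text
clock: 12.35
eef_pos: [614.4, -86.7, 3.2]
tcp_rot: [-3.142, -0.0, 1.781]
contact_force: [-3.6, 0.3, 9.4]
opening: 0.462
```

Contact with the bench. I'll release slowly and retreat.

servo_tool:
  rows:
    - [41,[0,0,0],[0,0,0]]
    - [44,[0,0,0],[0,0,0]]
    - [50,[0,0,0],[0,0,0]]
    - [56,[0,0,0],[0,0,0]]
    - [60,[0,0,0],[0,0,0]]
    - [60,[0,0,0],[0,0,0]]
    - [60,[0,0,-15],[0,0,0]]
    - [60,[0,0,-40],[0,0,0]]

```text
clock: 13.35
eef_pos: [613.1, -86.5, 57.0]
tcp_rot: [-3.138, -0.001, 1.781]
contact_force: [0.5, 0.2, 0.6]
opening: 0.702
```

servo_tool:
  rows:
    - [60,[0,0,-60],[0,0,0]]
    - [60,[-30,0,-50],[0,0,0]]
    - [60,[-50,0,-20],[0,0,0]]
    - [60,[0,0,0],[0,0,0]]
    - [60,[0,0,0],[0,0,0]]

```text
clock: 13.98
eef_pos: [630.6, -164.7, 187.4]
tcp_rot: [-3.141, -0.001, 1.78]
contact_force: [-1.1, -0.6, 0.2]
opening: 0.706
```

```bash
python3 - <<'E'
from h import *
st();im=grab_frame("wrist");cv2.imwrite("pics/w5.png",im)
for t in ("specimen","card"):
  m=trace("wrist",t)
  if m:
    m=m[0]["mask"].astype(np.uint8);c,_=cv2.findContours(m,0,2);c=max(c,key=cv2.contourArea);print(t,cv2.approxPolyDP(c,3,True)[:,0].tolist())
E
```

```text
t 13.97 [ 630.6 -164.7  187.4] [-3.141e+00 -1.000e-03  1.780e+00] F [-1.1 -0.6  0.2] open 60.3
specimen [[299, 87], [299, 158], [343, 160], [345, 89]]
card [[460, 23], [450, 24], [426, 45], [415, 192], [432, 205], [442, 205], [446, 195], [469, 193], [487, 43], [462, 42]]
```

View pics/w5.png

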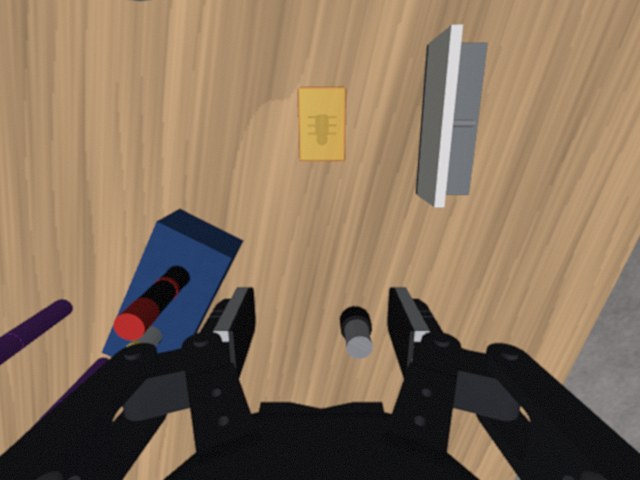

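```bash
cat > blk.py <<'E'
from h import *
def run(block,bot,top):
    B=np.array([ray_z("wrist",p,28)[:2] for p in block]);c=B.mean(0)
    for nm,pts,z in(("bot",bot,0),("top",top,60)):
        a,b=[ray_z("wrist",p,z)[:2] for p in pts];y=(a-b)/np.linalg.norm(a-b);
        if y[1]<0:y=-y
        x=np.array([y[1],-y[0]]);m=(a+b)/2
        print(nm,"card len",np.linalg.norm(a-b).round(1),"mid",m.round(1),"yaw",np.degrees(np.arctan2(x[1],x[0])).round(2),"block in card x,y",(x@(c-m)).round(1),(y@(c-m)).round(1))
    v=(B[0]-B[3]+B[1]-B[2]);print("block",c.round(1),"yaw long",np.degrees(np.arctan2(v[1],v[0])).round(2))
E
python3 - <<'E'
from blk import *
run([(299,87),(345,87.5),(345,160),(299,159.5)],[(427,44),(416,193)],[(452,25),(434,207)])
E
```

```text
bot card len 129.5 mid [702.4 -65.2] yaw 12.7 block in card x,y -91.1 -0.8
top card len 129.0 mid [701.7 -66.2] yaw 12.24 block in card x,y -90.3 -0.7
block [613.7 -86.1] yaw long 102.2
```

The block sits at card x ≈ -91, y ≈ -1 mm, and its long side is parallel within 0.5°. That's good, so on to the penlight.

```bash
python3 - <<'E'
from h import *
st();plan([496,-309,215],[np.pi,0,1.31])
E
```

```text
t 14.12 [ 630.4 -163.8  186.5] [-3.140e+00 -1.000e-03  1.782e+00] F [-0.   0.1 -1.2] open 59.7
shift(tool at start) [-113.8 -161.9  -28.3] rotvec [-0.1 -0.  27. ] n 4 per-row [-28.4 -40.5  -7.1] [-0.02 -0.01  6.76]
```

servo_tool:
  rows:
    - [60,[-14,-20,-28],[0,0,0]]
    - [60,[-30,-42,0],[0,0,0]]
    - [60,[-30,-42,0],[0,0,0]]
    - [60,[-30,-42,0],[0,0,0]]
    - [60,[-10,-16,0],[0,0,9]]
    - [50,[0,0,0],[0,0,9]]
    - [50,[0,0,0],[0,0,9]]
    - [50,[0,0,0],[0,0,0]]

```text
clock: 15.12
eef_pos: [496.4, -309.4, 214.7]
tcp_rot: [-3.14, -0.0, 1.312]
contact_force: [0.3, 0.6, 0.7]
opening: 0.584
```

```bash
python3 - <<'E'
from h import *
st();im=grab_frame("wrist");cv2.imwrite("pics/w6.png",im)
m=cv2.inRange(cv2.cvtColor(im,cv2.COLOR_BGR2HSV),(24,120,90),(34,255,255));_,_,S,C=cv2.connectedComponentsWithStats(m)
for q,c in zip(S[1:],C[1:]):
  if q[4]>60: print(q,c.round(1))
for b in boxes_of("wrist","penlight"): print(b["conf"],toworld("wrist",b["centre"]).round(1),proj("wrist",toworld("wrist",b["centre"])).round())
E
```

```text
t 15.12 [ 496.4 -309.4  214.7] [-3.14  -0.     1.312] F [0.3 0.6 0.7] open 49.9
[305 220  28  35 794] [318.3 237.2]
0.91 [ 383.5 -326.4   93.5] [197. 278.]
0.82 [ 491.5 -302.8  131.6] [312. 235.]
0.64 [ 425.2 -391.1   84.6] [269. 326.]
```

View pics/w6.png

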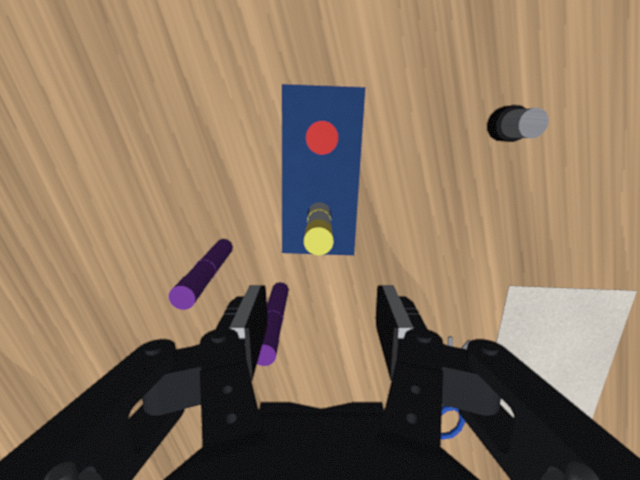

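The tail disc is centred at (318.5,241). The purple decoys lie to the left and behind, with tops at (182,297) and (265,355).

```bash
python3 - <<'E'
from h import *
s=sense();R0=R.from_euler('xyz',s["tcp_rot"])
p=ray_z("wrist",(318.5,241),130);print(p.round(1))
for n,uv,z in(("pen",(318.5,241),130),("rodtop",(265,355),120),("rod2top",(182,297),120),("rodbase",(281,288),0),("rod2base",(226,243),0),("stand top corners",(282,253),50),("",(354,255),50),("",(282,86),50),("",(365,88),50)): q=ray_z("wrist",uv,z);print(n,q.round(1),R0.inv().apply(q-s["eef_pos"]).round(1))
plan([p[0],p[1],72],[np.pi,0,1.312])
E
```

```text
[ 494.4 -308.7  130. ]
pen [ 494.4 -308.7  130. ] [ 0.3 -2.3 84.9]
rodtop [ 425.8 -396.1  120. ] [-101.6  -46.4   94.9]
rod2top [ 379.4 -329.4  120. ] [ -48.9 -108.2   95. ]
rodbase [ 425.8 -394.5    0. ] [-100.1  -46.8  214.9]
rod2base [ 382.5 -326.5    0. ] [ -45.3 -105.9  215. ]
stand top corners [ 449.9 -337.1   50. ] [-38.4 -38.1 164.9]
 [ 516.4 -356.5   50. ] [-40.4  31.2 164.9]
 [ 492.2 -195.    50. ] [109.7 -33.2 165. ]
 [ 558.7 -214.    50. ] [108.2  36.  164.9]
shift(tool at start) [  0.3  -2.2 142.9] rotvec [-0.  -0.   0.1] n 3 per-row [ 0.1 -0.7 47.6] [-0.01 -0.01  0.05]
```

servo_tool:
  rows:
    - [50,[0,-2,30],[0,0,0]]
    - [50,[0,0,35],[0,0,0]]
    - [50,[0,0,35],[0,0,0]]
    - [50,[0,0,28],[0,0,0]]
    - [50,[0,0,14],[0,0,0]]
    - [50,[0,0,0],[0,0,0]]
    - [40,[0,0,0],[0,0,0]]
    - [30,[0,0,0],[0,0,0]]
  force: 40

```text
clock: 16.23
eef_pos: [495.3, -310.2, 74.4]
tcp_rot: [3.14, 0.001, 1.31]
contact_force: [0.4, 1.1, 0.8]
opening: 0.348
```

servo_tool:
  rows:
    - [22,[0,0,0],[0,0,0]]
    - [14,[0,0,0],[0,0,0]]
    - [10,[0,0,0],[0,0,0]]
    - [10,[0,0,0],[0,0,0]]
    - [10,[0,0,0],[0,0,0]]
  force: 40

```text
clock: 16.85
eef_pos: [494.8, -309.9, 74.0]
tcp_rot: [3.141, 0.0, 1.31]
contact_force: [-1.8, 0.6, 6.3]
opening: 0.222
```

servo_tool:
  rows:
    - [8,[0,0,-3],[0,0,0]]
    - [8,[0,0,-15],[0,0,0]]
    - [8,[0,0,-30],[0,0,0]]
    - [8,[0,0,-40],[0,0,0]]
    - [8,[0,0,-40],[0,0,0]]
    - [8,[0,0,-40],[0,0,0]]
    - [8,[0,0,-30],[0,0,0]]
    - [8,[0,0,0],[0,0,0]]
  force: 60

```text
clock: 17.85
eef_pos: [495.7, -310.5, 274.6]
tcp_rot: [3.136, 0.002, 1.31]
contact_force: [0.1, 0.5, -1.5]
opening: 0.219
```

```bash
python3 - <<'E'
from h import *
st();im=grab_frame("wrist");cv2.imwrite("pics/w7.png",im)
h=np.radians(5);u=np.array([-np.cos(h)*.7071,-np.sin(h)*.7071,.7071]);B=np.array([613.7,-86.1,14])
tz=-u;tx=np.array([-np.sin(h),np.cos(h),0]);ty=np.cross(tz,tx);M=R.from_matrix(np.c_[tx,ty,tz]);rpy=M.as_euler('xyz')
tcp=B+u*(100+64);print("final tcp",tcp.round(1),rpy.round(3),"yaw",np.degrees(rpy[2]))
# via: upright above, tool down yaw h+90
s=sense();plan([tcp[0],tcp[1],235],[np.pi,0,h+np.pi/2])
E
```

```text
t 17.85 [ 495.7 -310.5  274.6] [3.136e+00 2.000e-03 1.310e+00] F [ 0.1  0.5 -1.5] open 18.7
final tcp [498.2 -96.2 130. ] [ 2.356 -0.     1.658] yaw 95.0
shift(tool at start) [207.4 -52.   37.3] rotvec [  0.1   0.1 -19.9] n 4 per-row [ 51.8 -13.    9.3] [ 0.03  0.02 -4.99]
```

View pics/w7.png

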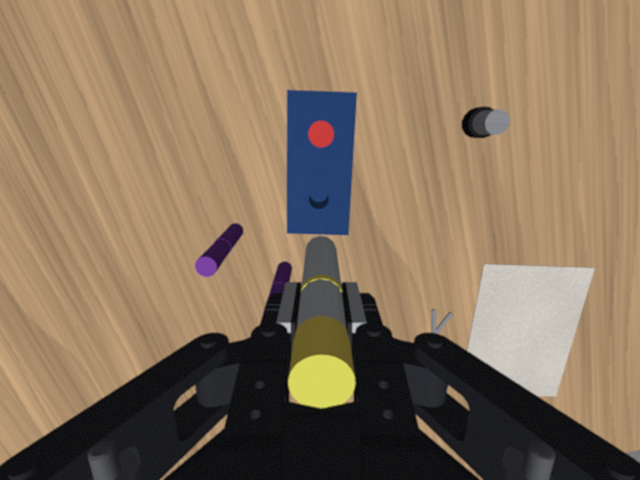

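The penlight is held straight (tail disc at (322,381)), its well is empty, and the marker is undisturbed at (321,134).

servo_tool:
  rows:
    - [8,[30,-8,0],[0,0,0]]
    - [8,[47,-12,0],[0,0,0]]
    - [8,[47,-12,0],[0,0,0]]
    - [8,[47,-12,0],[0,0,0]]
    - [8,[36,-8,0],[0,0,-5]]
    - [8,[0,0,0],[0,0,-8]]
    - [8,[0,0,0],[0,0,-7]]
    - [8,[0,0,0],[0,0,0]]

```text
clock: 18.9
eef_pos: [496.9, -96.0, 270.0]
tcp_rot: [-3.139, -0.001, 1.658]
contact_force: [-0.3, 0.0, -1.4]
opening: 0.22
```

servo_tool:
  rows:
    - [8,[0,0,0],[-5,0,0]]
    - [8,[0,0,0],[-8,0,0]]
    - [8,[0,0,0],[-8,0,0]]
    - [8,[0,0,0],[-8,0,0]]
    - [8,[0,0,0],[-8,0,0]]
    - [8,[0,0,0],[-8,0,0]]
    - [8,[0,0,0],[0,0,0]]
    - [8,[0,0,0],[0,0,0]]

```text
clock: 19.9
eef_pos: [499.1, -92.0, 271.1]
tcp_rot: [2.417, -0.011, 1.669]
contact_force: [-0.7, 0.1, -0.8]
opening: 0.218
```

```bash
python3 - <<'E'
from h import *
st();print(sense()["qpos"].round(2));plan([498.2,-96.2,130],[2.356,0,np.radians(95)])
for c in ("wrist","scene"): cv2.imwrite(f"pics/{c}8.png",grab_frame(c))
E
```

```text
t 19.9 [499.1 -92.  271.1] [ 2.417 -0.011  1.669] F [-0.7  0.1 -0.8] open 18.6
[-0.41 -0.13  2.31  0.85  0.45 -1.19]
shift(tool at start) [ -5.7 -94.4 104.8] rotvec [-3.5 -0.9  0. ] n 3 per-row [ -1.9 -31.5  34.9] [-1.17 -0.3   0.01]
```

servo_tool:
  rows:
    - [8,[-1,-14,15],[-1,0,0]]
    - [8,[-1,-20,22],[-1,0,0]]
    - [8,[-1,-20,22],[-1,0,0]]
    - [8,[-1,-14,15],[0,0,0]]
    - [8,[0,0,0],[0,0,0]]

```text
clock: 20.62
eef_pos: [500.7, -91.7, 180.8]
tcp_rot: [2.37, -0.017, 1.676]
contact_force: [0.2, -0.4, -0.4]
opening: 0.223
```

```bash
python3 - <<'E'
from h import *
st();print(sense()["qpos"].round(2));plan([498.2,-96.2,130],[2.356,0,np.radians(95)])
E
```

```text
t 20.62 [500.7 -91.7 180.8] [ 2.37  -0.017  1.676] F [ 0.2 -0.4 -0.4] open 19.1
[-0.44  0.08  2.43  1.72  0.38 -2.13]
shift(tool at start) [ -5.1 -37.5  34.2] rotvec [-0.8 -1.4  0. ] n 1 per-row [ -5.1 -37.5  34.2] [-0.79 -1.39  0.03]
```

servo_tool:
  rows:
    - [8,[-1,-7,6.5],[0,0,0]]
    - [8,[-1,-7,6.5],[0,0,0]]
    - [8,[-1,-7,6.5],[0,0,0]]
    - [8,[0,0,0],[0,0,0]]

```text
clock: 21.12
eef_pos: [500.4, -94.7, 153.9]
tcp_rot: [2.367, -0.015, 1.676]
contact_force: [0.1, -1.1, -0.9]
opening: 0.218
```

```bash
python3 - <<'E'
from h import *
st();print(sense()["qpos"].round(2));plan([498.2,-96.2,130],[2.356,0,np.radians(95)])
E
```

```text
t 21.12 [500.4 -94.7 153.9] [ 2.367 -0.015  1.676] F [ 0.1 -1.1 -0.9] open 18.6
[-0.45  0.16  2.45  1.95  0.42 -2.38]
shift(tool at start) [ -1.7 -18.4  15.5] rotvec [-0.6 -1.3  0.1] n 1 per-row [ -1.7 -18.4  15.5] [-0.62 -1.35  0.11]
```

servo_tool:
  rows:
    - [8,[-0.5,-6,5],[0,0,0]]
    - [8,[-0.5,-6,5],[0,0,0]]
    - [8,[-0.5,-6,5],[-0.6,-1.3,0]]
    - [8,[0,0,0],[0,0,0]]
    - [8,[0,0,0],[0,0,0]]

```text
clock: 21.75
eef_pos: [498.2, -96.1, 131.0]
tcp_rot: [2.355, 0.001, 1.661]
contact_force: [-0.8, -0.7, -0.1]
opening: 0.218
```

```bash
python3 - <<'E'
from h import *
st();print(sense()["qpos"].round(2));plan([498.2,-96.2,130],[2.356,0,np.radians(95)])
a,b=grab_frame("scene"),grab_frame("wrist")
s=sense();M=R.from_euler('xyz',s["tcp_rot"]).as_matrix();z=M[:,2]
lens=s["eef_pos"]+64*z;tail=lens-120*z;B=np.array([613.7,-86.1,14])
print("lens",lens.round(1),"dist",np.linalg.norm(B-lens).round(1),"miss",np.linalg.norm(np.cross(B-lens,z)).round(1),"slant",np.degrees(np.arcsin(-z[2])).round(1))
for c in("scene","wrist"): print(c,[proj(c,p).round(0).tolist() for p in (lens,tail,B)])
a=cv2.resize(a[120:360,140:460],None,fx=2,fy=2);cv2.imwrite("pics/f.png",np.vstack([a[:,:]])); cv2.imwrite("pics/wf.png",b)
E
```

```text
t 21.75 [498.2 -96.1 131. ] [2.355e+00 1.000e-03 1.661e+00] F [-0.8 -0.7 -0.1] open 18.6
[-0.43  0.23  2.48  2.21  0.46 -2.65]
shift(tool at start) [-0.1 -0.7  0.7] rotvec [ 0.  -0.   0.2] n 1 per-row [-0.1 -0.7  0.7] [ 0.04 -0.05  0.15]
lens [543.3 -92.4  85.7] dist 100.7 miss 0.8 slant 44.9
scene [[297.0, 222.0], [305.0, 160.0], [291.0, 272.0]]
wrist [[322.0, 252.0], [323.0, 385.0], [321.0, 214.0]]
```

View pics/f.png

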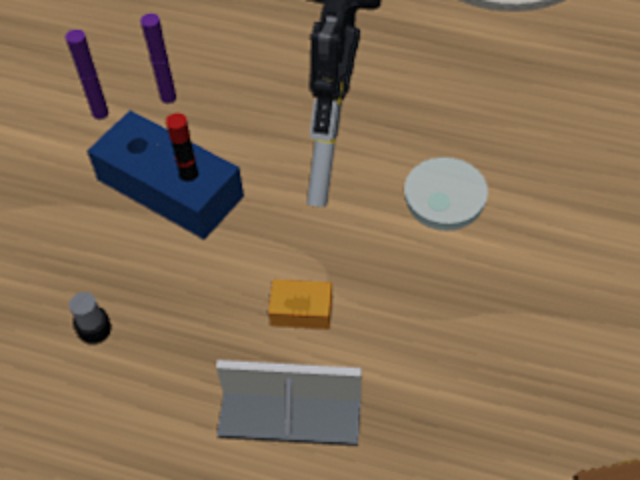

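View pics/wf.png

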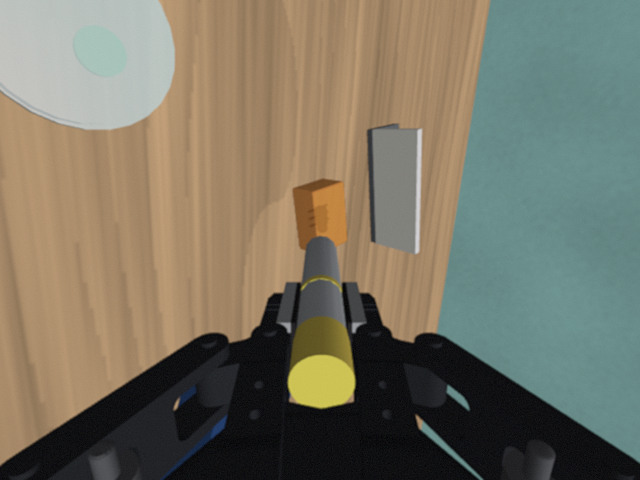

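The scene crop shows the lens at (317,205), where I predicted (314,204), pointing at the block at (300,303). The wrist view shows the pen in line with the block and touching nothing else. I'll hold still and hand in.

servo_tool:
  rows:
    - [8,[0,0,0],[0,0,0]]
    - [8,[0,0,0],[0,0,0]]
    - [8,[0,0,0],[0,0,0]]
    - [8,[0,0,0],[0,0,0]]

```text
clock: 22.35
eef_pos: [497.5, -96.3, 130.1]
tcp_rot: [2.356, 0.002, 1.659]
contact_force: [-0.3, -0.3, -0.6]
opening: 0.217
```

```bash
python3 - <<'E'
from h import *
st();print(sense()["qvel"].round(3));print(sign_off())
E
```

```text
t 22.35 [497.5 -96.3 130.1] [2.356e+00 2.000e-03 1.659e+00] F [-0.3 -0.3 -0.6] open 18.5
[0.    0.003 0.    0.    0.002 0.   ]
the job is handed in; nothing more can be done
None
```

I set the block down in front of the card and let go of it, then drew the penlight out and held it slanted over the block. I handed the job in at 22.4 s on the robot's clock.

- **Block:** the wrist camera put its middle about 91 mm in front of the white face and about 1 mm off centre. Its long side was parallel to the card within about 0.5°. I lowered it until it touched the bench at about 9 N before opening the gripper.
- **Penlight:** the gripper pose gives a slant of 45° and the lens about 101 mm from the block's middle, with the axis passing within 1 mm of it. In the scene picture the lens appears within about 3 pixels (in the enlarged crop) of where I predicted it. Joint speeds and contact force were near zero when I handed in, and the last pictures show the penlight touching only the gripper.
- **Other things:** I never touched the marker, dish, slide box or eyepiece. The last scene picture shows the marker still in its well and the dish and eyepiece apparently where they started. The slide box was mostly out of that crop, so I did not check it separately.
- **Last approach:** the arm passed close to a wrist singularity on the way down, so I took it in small steps. The last joint ended at -2.65 rad, inside its ±3.02 rad range.

No check failed. The two fits of the card's face, from its top edge and its bottom edge, differed by about 1 mm and 0.5°.

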